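# Air-dry a rinsed sample beaker on the drying stand

### The job

Dry the rinsed steel sample beaker: take it out of its sloping draining cradle, set it upside down over the air peg of the drying stand (lower it on, do not drop it) so that its rim sits flat on the base plate, and let go of it. Then grip the black paddle of the stand's spring-return air slide, pull it out until it stands level with the steel marker blade beside its track, and keep it there: the program finishes while the gripper is still holding the paddle at the mark. Leave everything else on the bench where it is.

Things in the scene. Friction and masses are not known exactly. Their poses are not given: they have to be found in the camera images.
- beaker_mid (a point): Centre of the plain steel beaker, a straight round cup: 52 mm outside diameter, 46 inside, 90 mm long, floor 4 mm, about 0.12 kg. z runs along its axis from closed end to mouth; the rim is 45 mm away. Starts lying in the cradle, mouth roughly towards the robot and 25 degrees below level; the closed-end third overhangs, free at both sides. Upside down on the stand: 57 mm above the bench.
- cradle: Draining cradle, fixed to the bench: white base 120 x 70 x 10 mm with two sloping steel rods (8 mm thick, 32 mm apart, directly under the beaker) and a low lip at the mouth end. Origin on the bench under it; its -x axis points the way the beaker's mouth points. Lift the beaker straight up to take it out.
- peg_foot (a point): Foot of the drying stand's upright white air peg, on its axis, on top of the grey base plate (12 mm thick, 220 x 240). Peg 32 mm diameter, 65 tall, top 12 mm tapering to 20. Stand's axes: -x is the way the slide is pulled (roughly to the robot), z up. The slide runs 125 mm to the peg's -y side. Behind the paddle (+x), 54 mm clear when home, is a valve block, top 52 mm above the bench.
- paddle (a point): Grip point of the air slide, 68 mm above the bench, on the middle plane of its upright black paddle: 12 mm thick along the pull (x), 36 mm wide (y), its top 18 mm above this point, its foot on a 12 mm steel rod whose upper side is 30 mm below this point. To be pinched from above, front and back. It has the stand's axes.
- air_slide (a joint): Pull of the air slide in m: 0 home, grows as the paddle is pulled out (towards the stand's -x), end stop at 0.085. A spring pulls it home with 4 N at home plus 1 N per 10 mm.
- mark (a point): Top of the marker: a thin upright steel blade (3 mm thick along the pull, 14 wide, 40 high) on the base plate, 35 mm to the -y side of the paddle's path, top 52 mm above the bench. Has the stand's axes. It is 40 to 65 mm out from the paddle's home; the paddle is at the mark when paddle and blade have the same x in the stand's axes.
- vial: Bystander: small open glass vial, 34 mm diameter, 40 mm tall, standing behind the cradle. Origin at its underside.
- brush: Bystander: brush, 170 mm long, lying in the middle of the bench, along x.
- spatula: Bystander: steel spatula, 140 mm long, lying about 95 mm to the +y side of the cradle.
- bone: Bystander: brown fossil bone about 130 mm long on a white pad at the left.
- rock: Bystander: brown rock specimen about 90 mm on a white pad at the right.
Not all that is in view belongs to the job. What is shaped like the part that bears beaker_mid but blue or yellow is not meant.

How it is judged (in metres and radians):
On the way, in this order (a step that is already met when the one before it is completed fails the run):
1. the beaker stands upside down over the air peg, rim flat on the base plate, let go, while the slide is still home (horizontal distance between beaker_mid and peg_foot below 0.012 m and angle between beaker_mid's own z axis and vertical above 3.06 rad and height (world z) of beaker_mid between 0.053 and 0.061 m and contact force between each of the arm, the fingers and beaker below 0.1 N and value of joint air_slide below 0.015 m), for 0.2 s.
2. the gripper holds the paddle at the mark (x of paddle in the frame of mark between -0.006 and 0.006 m and contact force between the fingers and air_slide above 3 N), for 0.3 s.
At the end, for the whole second after the job is handed in: Beaker upside down over the peg (axes within 12 mm, tilt under 4.7 degrees, rim within 4 mm of flat on the plate), still and untouched by the robot; paddle within 6 mm of the blade along the pull, gripped by the fingers (over 3 N), through the last second (all of step 2 and horizontal distance between beaker_mid and peg_foot below 0.012 m and angle between beaker_mid's own z axis and vertical above 3.06 rad and height (world z) of beaker_mid between 0.053 and 0.061 m and contact force between each of the arm, the fingers and beaker below 0.1 N and linear speed of beaker below 0.02 m/s); the arm keeps its last pose, push and grip.
It fails at once if the beaker is dropped (falls free, faster than 0.5 m/s) (contact force between the fingers and beaker below 0.1 N and linear speed of beaker above 0.5 m/s).
It fails at once if a bystander is pushed more than 30 mm away (distance of any of vial, brush, spatula, bone, rock from where it was at the start of the episode above 0.03 m).
It also fails if it takes over 54 s, if anything falls off the work surface, if the arm or the gripper's body presses on something with over 40 N, if the wrist force passes 120 N, or if a joint passes its speed limit or range.

### The arm

A 7-joint arm with a two-finger parallel gripper is mounted at the origin on the work surface. World frame = base frame: x ahead of the robot, y to its left, z up, the work surface at z = 0. Lengths are in mm, angles in rad, forces in N, time in s.
With the tool pointing down it reaches from about 425 to 925 mm from the base axis. Payload 6.8 kg.
Tool frame: the origin (TCP) lies between the finger pads; the fingertips stand 22 mm ahead of it and the grasp point (between the pads) lies 3 mm ahead of it (robot.nose_length is the distance from the TCP to the fingertips, in mm); z points along the fingers, y is the line along which they close (so a half turn about z gives the same grasp; the last joint's range is limited). The gripper opens to 85 mm and grips with 20 to 120 N. Pads are 22 mm wide; open, the fingers measure 114 mm over their backs; the gripper's body (76 mm by 85 mm) begins 54 mm behind the grasp point. The pads swing forward as they close: fully open they stand 13 mm farther back than shut.
Start: joints at [-1.366, 0.477, 0.022, 1.555, -0.011, 1.109, -0.083], TCP at [207.71, 642.264, 253.308] pointing down, gripper open.
Joint ranges: [-2.96, 2.96], [-0.34, 2.1], [-1.41, 1.46], [0.24, 2.44], [-1.37, 4.51], [0.17, 1.92], [-2.96, 2.96]. Speed limits (rad/s): [2.39, 2.39, 3.14, 3.14, 3.14, 3.14, 3.14].

### API

Orientations are given as [roll, pitch, yaw] about the fixed x, y, z axes, in that order (R = Rz(yaw) Ry(pitch) Rx(roll)).
In Python, from rig import robot gives the robot as it stands. Calls block until the motion is done:
- robot.move_pose(position, orientation): joint-space move of the TCP to a pose.
- robot.movel(position, rotation=None, rate=150): straight line of the TCP; rotation=None keeps the orientation; rate is the mean speed in mm/s.
- robot.move_joints(angles): joint-space move.
- robot.grip(opening): finger opening in mm; the grip force is fixed at half the most; returns when the fingers have stopped.
- robot.hold(seconds).
- robot.solve_ik(position, orientation): joint angles nearest the present ones, or None.
- robot.grab_frame(name): name is "scene" or "top" or "wrist"; returns the picture (420x560x3 uint8, red, green, blue); there is no depth.
- robot.camera_params(name): a dict with "K" (3x3 intrinsics, pixels), "xyz" and "attitude" of the camera in the world; the wrist camera has in their place "mount" (4x4, takes a point from camera to tool coordinates, whose origin is the TCP and whose axes are the flange's). Camera axes: x right, y down, z forward; pixel columns grow to the right and rows downward; lengths in mm; the calibration is good to about 2 mm. A picture is of the moment at which its call begins: read the wrist's pose just before it. camera_params takes no time and is no camera call.
A pose or a line that the arm cannot do raises robot.Unreachable and nothing moves.
- robot.close_job(): hands the job in; it is judged then, once.
Readings, each from a call of its own:
- robot.get_time(): time.
- robot.get_q(): joint angles.
- robot.get_dq(): joint speeds.
- robot.get_joint_torque(): joint torques, N m.
- robot.get_tool_pos(): TCP position.
- robot.get_ee_rot(): TCP orientation.
- robot.get_force(): force on the tool from outside, world axes, zero at the start.
- robot.get_wrist_torque(): the same for the moment, N m.
- robot.get_width(): finger opening in mm.
- robot.get_finger_force(): force on a finger pad.
Only numpy, scipy, OpenCV 4.12 (cv2) and the standard library are available. Lean on these libraries where they do the work, as an engineer would, in place of code of your own. Each camera call takes 0.05 s, during which the arm holds its last target. There are 200 camera calls.

## Working session

There is one attempt and no reset: what is moved stays moved. The work goes in short steps, each a Python script; the robot and the scene stay as the last script left them, time stands still between calls to the robot, and variables do not carry over. Pictures are saved under pics/ and viewed, at most 10 in all, crops included, and the job is handed in when it is done.

```bash
ls; mkdir -p pics; python3 - <<'E'
from rig import robot
import cv2,numpy as np
for n in ["scene","top"]:
    im=robot.grab_frame(n); cv2.imwrite(f"pics/{n}0.png",im[:,:,::-1])
    p=robot.camera_params(n); print(n,p)
print(robot.camera_params("wrist"), robot.get_time(),robot.get_tool_pos(),robot.get_ee_rot())
a=cv2.imread("pics/scene0.png");b=cv2.imread("pics/top0.png")
E
```

```text
pics
scene {'K': array([[380.68128681,   0.        , 275.44542066],
       [  0.        , 380.68128681, 209.18843006],
       [  0.        ,   0.        ,   1.        ]]), 'xyz': array([ 996.13324581, -614.15904222,  766.40732644]), 'attitude': array([-2.33621953, -0.00967124,  0.62109218])}
top {'K': array([[507.62833444,   0.        , 274.56628895],
       [  0.        , 507.62833444, 211.84425575],
       [  0.        ,   0.        ,   1.        ]]), 'xyz': array([ 440.18701392,  -15.37257679, 1534.66931657]), 'attitude': array([-3.04154341,  0.00705892, -1.56144977])}
{'K': array([[371.93254907,   0.        , 277.40864895],
       [  0.        , 371.93254907, 209.57835779],
       [  0.        ,   0.        ,   1.        ]]), 'mount': array([[-1.74728839e-03, -9.51570485e-01, -3.07425695e-01,
         7.85396645e+01],
       [ 9.99998428e-01, -1.57043691e-03, -8.22651569e-04,
         6.70930331e-01],
       [ 3.00018293e-04, -3.07426650e-01,  9.51571734e-01,
        -1.19375990e+02],
       [ 0.00000000e+00,  0.00000000e+00,  0.00000000e+00,
         1.00000000e+00]])} 0.1 [207.57152793 641.76372144 252.39995936] [-3.13993450e+00  1.35142947e-04  2.82882656e+00]
```

View pics/scene0.png

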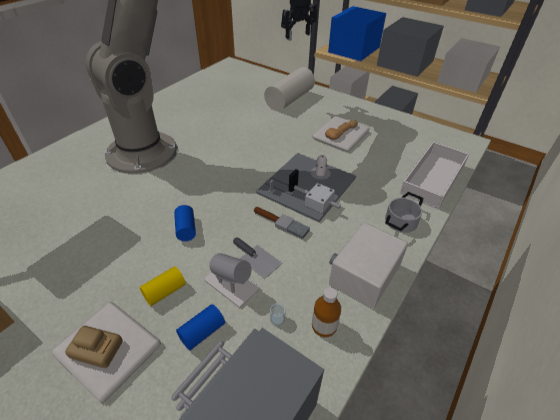

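View pics/top0.png

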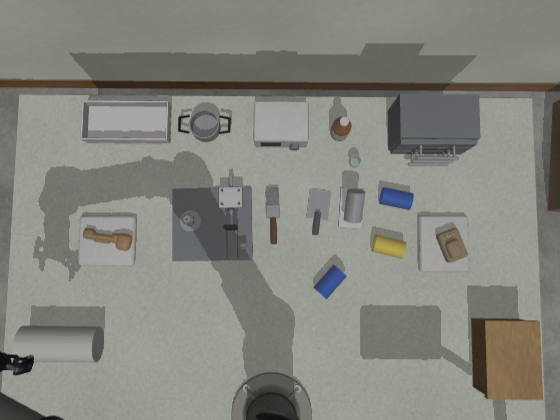

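Candidates for the beaker: the grey cylinder in the cradle at top (354,206) / scene (230,267); blue at top (396,198) and (330,282); yellow at top (389,246); the large grey tank at top (60,343). I choose the small plain steel one on the white cradle. The stand's peg is at top (187,218), the black paddle at (231,228), and the marker probably near (243,247).

```bash
cat > h.py <<'E'
from rig import robot
import numpy as np, cv2
from scipy.spatial.transform import Rotation as R
def cam(n):
    p=robot.camera_params(n)
    if n!="wrist": return p["K"],R.from_euler("xyz",p["attitude"]).as_matrix(),p["xyz"]
    T=np.eye(4);T[:3,:3]=R.from_euler("xyz",robot.get_ee_rot()).as_matrix();T[:3,3]=robot.get_tool_pos()
    T=T@p["mount"]; return p["K"],T[:3,:3],T[:3,3]
def ray(c,uv):
    d=c[1]@np.linalg.solve(c[0],[uv[0],uv[1],1]); return c[2],d/np.linalg.norm(d)
def onz(c,uv,z):
    o,d=ray(c,uv); return o+d*(z-o[2])/d[2]
def proj(c,P):
    q=c[0]@(c[1].T@(np.asarray(P,float)-c[2])); return q[:2]/q[2]
def tri(*rs):   # (cam,uv) pairs -> point, max residual mm
    A=np.zeros((3,3));b=np.zeros(3);L=[]
    for c,uv in rs:
        o,d=ray(c,uv);M=np.eye(3)-np.outer(d,d);A+=M;b+=M@o;L.append((M,o))
    P=np.linalg.solve(A,b);return P,max(np.linalg.norm(M@(P-o)) for M,o in L)
def shot(name,view="wrist"):
    c=cam(view);im=robot.grab_frame(view)[:,:,::-1].copy();cv2.imwrite(f"pics/{name}.png",im);np.savez(f"pics/{name}.npz",K=c[0],R=c[1],o=c[2]);return c,im
def load(name):
    z=np.load(f"pics/{name}.npz");return (z["K"],z["R"],z["o"]),cv2.imread(f"pics/{name}.png")
E
python3 - <<'E'
from h import *
np.set_printoptions(precision=1,suppress=True)
t=cam("top");s=cam("scene")
for n,a,b in [("beaker",(354,206),(230,267)),("peg",(188,218),(322,160)),("paddle",(231,228),(294,178)),("vial",(354,160),(278,310)),("rodend",(0,0),(0,0))][:4]:
    print(n,*tri((t,a),(s,b)))
# tilt options
import itertools
for nm,P in [("beaker",[590,-190,75]),("stand",[560,225,90])]:
    for p in range(-40,91,10):
        # tool z = (sin p,0,-cos p): tilt forward p deg ; closing axis world y
        for f in (0,180):
            z=np.array([np.sin(np.radians(p)),0,-np.cos(np.radians(p))]);y=np.array([0,1,0])*(1 if f else -1);x=np.cross(y,z)
            e=R.from_matrix(np.c_[x,y,z]).as_euler("xyz")
            q=robot.solve_ik(P,e); print(nm,p,f,None if q is None else np.round(q,2))
E
```

```text
beaker [ 606.  -234.6   67.7] 0.6200708892497813
peg [566.2 247.3  64.7] 1.476181318150279
paddle [541.  123.7  62. ] 1.7549315462940687
vial [ 747.9 -241.8   31.6] 2.113666286304643
beaker -40 0 [-0.3  1.1  0.8  1.4 -0.4  1.6 -1. ]
beaker -40 180 [-0.1  1.   0.5  1.3 -0.2  1.6  2. ]
beaker -30 0 [-0.3  1.   0.8  1.5 -0.5  1.4 -1. ]
beaker -30 180 [-0.1  0.9  0.5  1.5 -0.2  1.4  2. ]
beaker -20 0 [-0.3  0.9  0.8  1.6 -0.5  1.2 -1. ]
beaker -20 180 [-0.1  0.8  0.5  1.6 -0.2  1.2  2. ]
beaker -10 0 [-0.3  0.8  0.7  1.7 -0.5  1.  -0.9]
beaker -10 180 [-0.1  0.7  0.4  1.7 -0.3  0.9  2. ]
beaker 0 0 [-0.3  0.8  0.8  1.9 -0.7  0.8 -0.7]
beaker 0 180 [-0.1  0.6  0.4  1.8 -0.3  0.7  2.1]
beaker 10 0 [-0.1  0.6  0.5  2.  -0.6  0.5 -0.8]
beaker 10 180 [ 0.1  0.6  0.2  2.  -0.3  0.5  2.1]
beaker 20 0 [-0.2  0.6  0.6  2.1 -1.2  0.5 -0.2]
beaker 20 180 [ 0.4  0.5 -0.1  2.1 -0.1  0.2  1.9]
beaker 30 0 [ 1.2  0.9 -1.2  2.1  1.6  0.6 -2.6]
beaker 30 180 [ 0.9  0.6 -0.8  2.1  1.6  0.2  0.4]
beaker 40 0 [ 0.9  0.7 -0.8  2.2  2.6  0.3  2.6]
beaker 40 180 [ 1.1  0.8 -1.   2.2  2.3  0.4 -0.2]
beaker 50 0
[... 1289 characters left out ...]
 0.5  0.2  2.3  2.1  0.4  2. ]
stand 40 180 [-0.8  0.5  0.1  2.3  2.   0.4 -1.1]
stand 50 0 [-0.4  0.6 -0.4  2.3  2.1  0.9  2. ]
stand 50 180 [-0.9  0.6  0.2  2.4  2.3  0.6 -1.5]
stand 60 0 [-0.3  0.7 -0.6  2.4  2.2  1.2  1.9]
stand 60 180 [-1.1  0.7  0.3  2.4  2.4  0.9 -1.7]
stand 70 0 [-0.7  0.8 -0.2  2.4  2.3  1.4  1.6]
stand 70 180 [-0.4  0.9 -0.6  2.4  2.3  1.5 -1.3]
stand 80 0 [-1.1  1.   0.2  2.4  2.2  1.4  1.2]
stand 80 180 [-1.1  1.   0.2  2.4  2.2  1.4 -1.9]
stand 90 0 [-1.5  1.4  0.6  2.4  2.1  1.2  0.8]
stand 90 180 [-1.3  1.2  0.4  2.4  2.1  1.4 -2.1]<sys>:0: UserWarning: Gimbal lock detected. Setting third angle to zero since it is not possible to uniquely determine all angles.
```

```bash
cat >> h.py <<'E'
def ori(tilt,az=0,flip=True):
    "tool tilted forward by tilt deg in the heading az deg; closing axis horizontal"
    a,p=np.radians([az,tilt]);h=np.array([np.cos(a),np.sin(a),0]);z=np.sin(p)*h-np.cos(p)*np.array([0,0,1.])
    y=np.array([-np.sin(a),np.cos(a),0])*(1 if flip else -1);return R.from_matrix(np.c_[np.cross(y,z),y,z]).as_euler("xyz")
E
python3 - <<'E'
from h import *
for n,P in [("s1",[560,170,300]),("s2",[530,215,270]),("b1",[630,-200,260]),("b2",[630,-270,260])]:
    robot.move_pose(P,ori(0)); robot.hold(.15); shot(n)
print(robot.get_time(),robot.get_q())
a=[cv2.imread(f"pics/{n}.png") for n in ("s1","b1")]
cv2.imwrite("pics/m1.png",cv2.resize(np.vstack(a),(560,600)) if 0 else np.hstack([cv2.resize(x,(400,300)) for x in a]))
E
```

```text
5.3333 [-1.62877778e-03  5.20296100e-01  4.62060227e-01  1.54418443e+00
 -2.47973618e-01  1.13591715e+00  2.08586292e+00]
```

View pics/s1.png

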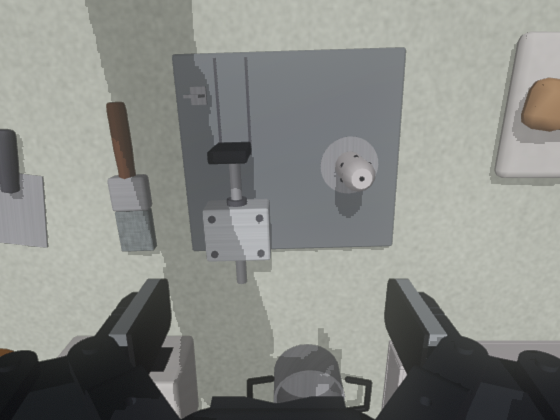

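View pics/b1.png

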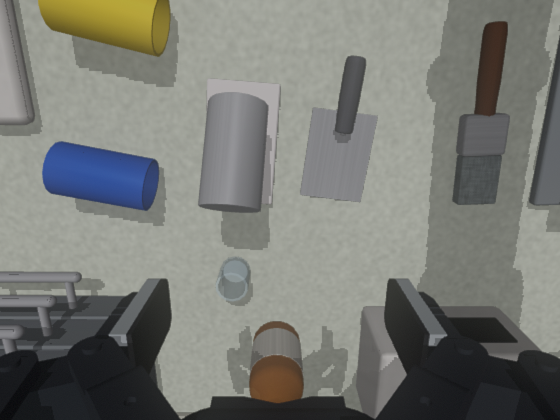

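s1 shows the stand: paddle top face around (230,146), peg tip at (361,178), valve block at (237,230) and the marker blade near (200,96). b1 shows the plain steel beaker in its white cradle: mouth at about (237,97), closed end at about (232,210), with the vial behind it at (234,278). That confirms the choice.

```bash
python3 - <<'E'
from h import *
for n in("b1","b2"):
    c,im=load(n);g=cv2.cvtColor(im,cv2.COLOR_BGR2GRAY)
    u=int(proj(c,[606,-235,68])[0]);v=int(proj(c,[606,-235,68])[1]);print(n,u,v)
    for r in(v-30,v,v+30,v+50):print(r,u-45,g[r,u-45:u+50:1].tolist())
c,im=load("s1")
a=cv2.resize(im[75:205,180:400],None,fx=3.5,fy=3.5,interpolation=cv2.INTER_CUBIC)
d,im=load("s2")
p=proj(d,onz(c,(290,140),60)).astype(int);print("s2 crop origin",p-[110,65]);
b=cv2.resize(im[max(p[1]-65,0):p[1]+65,p[0]-110:p[0]+110],None,fx=2.7,fy=2.3,interpolation=cv2.INTER_CUBIC)
b2=cv2.resize(im[max(p[1]-80,0):p[1]+80,p[0]-130:p[0]+130],None,fx=3,fy=3,interpolation=cv2.INTER_CUBIC);print(max(p[1]-80,0),p[0]-130,b2.shape)
cv2.imwrite("pics/c1.png",a);cv2.imwrite("pics/c2.png",b2)
E
```

```text
b1 233 156
126 188 [160, 160, 160, 158, 156, 158, 160, 161, 162, 160, 160, 159, 158, 158, 160, 160, 158, 131, 107, 113, 117, 121, 125, 125, 128, 129, 130, 130, 132, 133, 132, 136, 137, 137, 139, 139, 138, 137, 138, 138, 137, 139, 141, 143, 145, 147, 147, 146, 145, 142, 141, 138, 137, 135, 133, 133, 131, 130, 128, 126, 124, 124, 122, 121, 119, 117, 116, 114, 113, 112, 110, 107, 104, 102, 99, 97, 93, 87, 97, 151, 172, 171, 171, 171, 171, 171, 172, 171, 152, 121, 130, 160, 162, 162, 161]
156 188 [158, 160, 161, 160, 158, 157, 157, 157, 157, 157, 157, 157, 158, 156, 140, 109, 114, 119, 122, 125, 126, 127, 129, 129, 130, 133, 134, 131, 135, 137, 136, 138, 139, 139, 137, 137, 138, 138, 139, 141, 144, 145, 147, 147, 147, 146, 144, 143, 140, 137, 134, 132, 130, 128, 127, 126, 125, 123, 122, 120, 119, 118, 116, 114, 113, 112, 109, 107, 105, 103, 101, 97, 96, 93, 88, 82, 90, 132, 133, 132, 132, 139, 170, 172, 171, 169, 146, 111, 130, 160, 160, 159, 158, 157, 158]
186 188 [159, 158, 158, 157, 158, 159, 160, 161, 161, 162, 161, 143, 109, 114, 119, 122, 126, 126, 127, 129, 129, 130, 133, 134, 133
[... 2007 characters left out ...]
9, 138, 138, 137, 135, 133, 130, 129, 128, 126, 125, 124, 123, 122, 121, 119, 117, 116, 113, 112, 110, 107, 104, 100, 97, 93, 97, 142, 159, 160, 161, 161, 162, 162, 160, 158, 157, 156, 157, 158, 158, 157, 156, 157, 157, 158]
206 271 [161, 162, 164, 165, 166, 165, 165, 165, 165, 164, 163, 158, 121, 87, 82, 81, 82, 81, 81, 81, 81, 81, 81, 81, 82, 81, 81, 81, 81, 80, 81, 80, 80, 80, 80, 80, 79, 79, 80, 80, 80, 79, 79, 78, 80, 79, 80, 80, 79, 79, 79, 78, 79, 78, 80, 81, 80, 83, 82, 85, 85, 88, 93, 95, 101, 106, 108, 109, 108, 107, 103, 100, 98, 93, 95, 138, 159, 160, 159, 159, 159, 157, 157, 157, 157, 157, 157, 157, 159, 161, 164, 166, 164, 162, 161]
s2 crop origin [133 111]
96 113 (480, 780, 3)
```

View pics/c1.png

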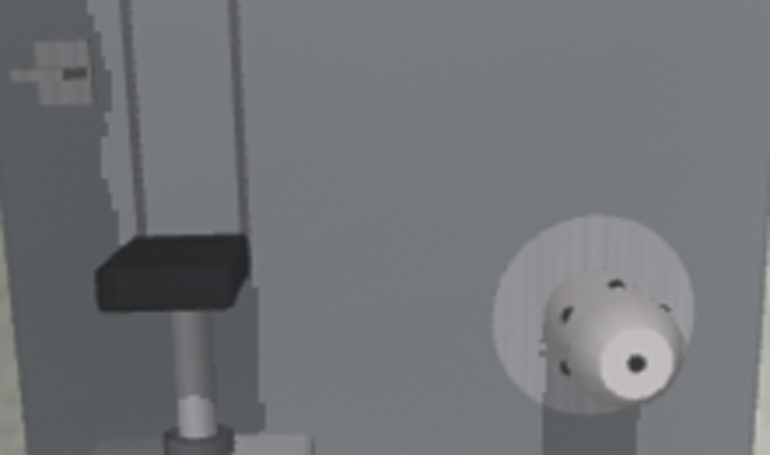

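View pics/c2.png

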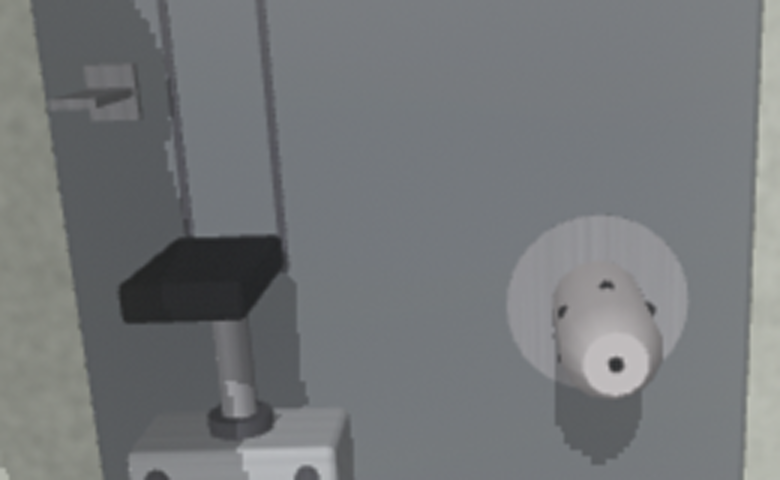

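c1 (3.5x from s1) shows the paddle's top face centred at (167,290), the peg tip at (637,363), the peg's foot disc at (594,314) and the blade top at (36,75). c2 (3x from s2) shows the same points at (184,303), (616,364), (598,301) and (68,103).

```bash
cat > meas.py <<'E'
from h import *
np.set_printoptions(precision=1,suppress=True)
c,_=load("s1");d,_=load("s2")
A=lambda p:np.array(p)/3.5+[180-.0,75]; B=lambda p:np.array(p)/3+[113,96]
pt={}
for n,a,b,z in [("tip",(637,363),(616,364),77),("disc",(594,314),(598,301),12),("padtop",(167,290),(184,303),86),("padL",(98,310),(123,322),86),("padR",(233,308),(244,321),86),("mark",(36,75),(68,103),52)]:
    P,r=tri((c,A(a)),(d,B(b)));pt[n]=P;print(n,P,round(r,1),"onz",onz(c,A(a),z),onz(d,B(b),z))
for l in [((123,0),(141,235)),((233,0),(246,240))]:
    v=onz(c,A(l[1]),12)-onz(c,A(l[0]),12);print("rail yaw",np.degrees(np.arctan2(v[1],v[0])))
for l in [((163,0),(188,235)),((262,0),(284,235))]:
    v=onz(d,B(l[1]),12)-onz(d,B(l[0]),12);print("rail yaw",np.degrees(np.arctan2(v[1],v[0])))
pl=[]
for n in("b1","b2"):
    c,im=load(n);g=cv2.cvtColor(im,cv2.COLOR_BGR2GRAY).astype(float);u,v=proj(c,[606,-235,68]).astype(int)
    ns=[]
    for side in(-1,1):
        pts=[]
        for r in range(v-38,v+40):
            row=g[r,u-60:u+60];dd=np.diff(row)
            k=60+(np.arange(-44,-20) if side<0 else np.arange(20,44))
            # beaker's own edge: strongest step on that side nearest axis
            kk=[i for i in k if side*dd[i]>15]
            if kk: 
                i=kk[-1] if side<0 else kk[0]
                s=[j for j in(i-1,i,i+1) if side*dd[j]>5];w=np.array([abs(dd[j]) for j in s]);pts.append((u-60+(np.array(s)+.5)@w/w.sum(),r))
        pts=np.array(pts,np.float32);vx,vy,x0,y0=cv2.fitLine(pts,cv2.DIST_HUBER,0,.01,.01).ravel()
        n_=np.cross(ray(c,(x0-60*vx,y0-60*vy))[1],ray(c,(x0+60*vx,y0+60*vy))[1]);n_/=np.linalg.norm(n_)
        if n_[1]<0:n_=-n_
        ns.append(n_)
    ax=np.cross(ns[0],ns[1]);ax/=np.linalg.norm(ax);ax*=-np.sign(ax[0])
    half=np.arccos(ns[0]@ns[1])/2; m=ns[0]+ns[1];m/=np.linalg.norm(m)
    print(n,"axis",ax,"pitch",np.degrees(np.arcsin(ax[2])),"yaw",np.degrees(np.arctan2(ax[1],ax[0])),"dist",26/np.sin(half))
    # perpendicular foot of camera to axis
    inw=np.cross(ax,m);inw*=-np.sign(inw[2]);F=c[2]+26/np.sin(half)*inw
    pl.append((m,c[2],F,ax,half))
    # closed end bottom edge & mouth: sample along axis
    for s in np.arange(-150,150,1.): pass
    q=np.array([proj(c,F+s*ax) for s in np.arange(-140,100,1)]);vals=[g[int(round(y)),int(round(x))] if 0<=y<419 and 0<=x<559 else -1 for x,y in q]
    print([ (round((F+s*ax)[0]),int(v)) for s,v in zip(np.arange(-140,100,1),vals) if abs((F+s*ax)[0]-645)<22 or abs((F+s*ax)[0]-560)<22][::1])
# intersect axis planes at x=600
(m1,o1,*_),(m2,o2,*_)=pl
D=np.cross(m1,m2);D/=np.linalg.norm(D);D*=-np.sign(D[0])
P=np.linalg.solve(np.array([m1,m2,[1,0,0]]),[m1@o1,m2@o2,606]);print("two-plane axis",D,"pitch",np.degrees(np.arcsin(D[2])),"at x606",P)
for _,_,F,ax,_ in pl: print("single view at x606",F+(606-F[0])/ax[0]*ax)
E
python3 meas.py
```

```text
tip [561.4 251.   76.5] 0.1 onz [561.4 251.   77. ] [561.1 250.9  77. ]
disc [560.8 251.6  10.5] 0.2 onz [560.7 251.4  12. ] [560.2 251.3  12. ]
padtop [540.5 126.   82.3] 0.2 onz [540.  126.6  86. ] [539.3 126.9  86. ]
padL [545.9 107.9  82.7] 0.0 onz [545.2 108.5  86. ] [544.9 109.1  86. ]
padR [544.8 143.4  85.5] 0.0 onz [544.7 143.4  86. ] [544.7 143.6  86. ]
mark [487.2  89.5  55.2] 0.5 onz [487.6  89.   52. ] [487.1  88.   52. ]
rail yaw 1.708085947095286
rail yaw 1.8290465799081137
rail yaw 0.9646764564167466
rail yaw 1.7675433099584172
b1 axis [-0.9  0.1 -0.4] pitch -25.421742359504375 yaw 175.76726117650355 dist 309.38411768140816
[(667, 121), (666, 121), (665, 121), (664, 122), (663, 124), (662, 124), (662, 125), (661, 125), (660, 125), (659, 125), (658, 127), (657, 127), (656, 125), (655, 122), (654, 121), (653, 121), (653, 122), (652, 121), (651, 120), (650, 121), (649, 116), (648, 84), (647, 79), (646, 80), (645, 79), (644, 78), (644, 85), (643, 124), (642, 143), (641, 143), (640, 143), (639, 143), (638, 142), (637, 144), (636, 144), (635, 145), (635, 145), (634, 143), (
[... 284 characters left out ...]
1), (662, 120), (661, 120), (660, 121), (659, 121), (658, 119), (658, 119), (657, 121), (656, 123), (655, 123), (654, 124), (653, 125), (652, 127), (651, 127), (650, 129), (649, 101), (649, 81), (648, 79), (647, 80), (646, 81), (645, 78), (644, 82), (643, 101), (642, 137), (641, 138), (640, 138), (640, 138), (639, 137), (638, 138), (637, 138), (636, 137), (635, 137), (634, 138), (633, 138), (632, 138), (631, 137), (630, 138), (630, 138), (629, 137), (628, 138), (627, 139), (626, 138), (625, 138), (624, 138), (623, 138)]
two-plane axis [-0.9  0.1 -0.4] pitch -24.583646649335332 at x606 [ 606.  -234.6   69. ]
single view at x606 [ 606.  -234.9   65.6]
single view at x606 [ 606.  -234.2   65.6]
```

```bash
cat >> h.py <<'E'
def go(G,tilt,az,flip=True,line=None):
    "place grasp point G"
    e=ori(tilt,az,flip);z=R.from_euler("xyz",e).as_matrix()[:,2];P=np.asarray(G,float)-3*z
    if line: robot.movel(P,e,rate=line)
    elif line==0: return robot.solve_ik(P,e)
    else: robot.move_pose(P,e)
yaw=-4.3;a=R.from_euler("z",yaw,degrees=True).apply([-np.cos(np.radians(25)),0,-np.sin(np.radians(25))])
MID=np.array([605.5,-234.6,67.]);PEG=np.array([561.,251.3,12.])
G0=MID-30*a
E
python3 - <<'E'
from h import *
np.set_printoptions(precision=2,suppress=True)
t=cam("top");s=cam("scene");print("bottle cap",*tri((t,(344,121)),(s,(330,295))))
# closed end check: ray/upper edge per view
n=np.cross(a,np.cross([0,0,1],a));n/=np.linalg.norm(n);n*=np.sign(n[2])
for k in("b1","b2"):
    c,_=load(k);print(k,"closed upper/lower edge px",proj(c,MID-45*a+26*n),proj(c,MID-45*a-26*n),"axis px dark band",proj(c,MID+(605.5-643.6)/-a[0]*a*1),proj(c,MID+(605.5-648.7)/-a[0]*a))
print(G0)
for tl in(-45,-40,-35):
  print(tl,go(G0,tl,yaw,line=0),go(G0+[0,0,150],tl,yaw,line=0))
for tl in(20,25,30):
  for az in(-30,0,24,45,70): print(tl,az,go(PEG+[0,0,75],tl,az,line=0),go(PEG+[0,0,220],tl,az,line=0))
E
```

```text
bottle cap [ 842.17 -199.97  121.96] 1.411633517149558
b1 closed upper/lower edge px [226.01 204.48] [232.08 212.36] axis px dark band [229.59 205.36] [229.01 212.1 ]
b2 closed upper/lower edge px [318.12 204.44] [309.93 212.34] axis px dark band [313.88 205.33] [313.5  212.07]
[ 632.61 -236.64   79.68]
-45 [ 0.02  1.13  0.45  1.05 -0.19  1.79  1.92] None
-40 [ 0.01  1.08  0.45  1.12 -0.2   1.69  1.92] [ 0.01  0.93  0.48  1.06 -0.16  1.89  1.93]
-35 [-0.    1.02  0.45  1.2  -0.21  1.58  1.92] [-0.01  0.88  0.48  1.12 -0.17  1.8   1.93]
20 -30 [-1.15  0.61  0.62  2.   -0.04  0.48  0.43] [-1.04  0.35  0.45  1.9   0.24  0.8   0.26]
20 0 [-0.97  0.52  0.44  2.09 -0.05  0.29  1.  ] [-0.85  0.27  0.26  1.98  0.22  0.63  0.81]
20 24 [-0.73  0.48  0.23  2.1  -0.28  0.23  1.71] [-0.7   0.25  0.18  2.   -0.01  0.56  1.47]
20 45 [-0.51  0.48  0.05  2.07 -0.47  0.29  2.32] [-0.59  0.26  0.15  1.98 -0.27  0.59  2.1 ]
20 70 [-0.37  0.51 -0.04  2.   -0.56  0.45  2.89] [-0.49  0.31  0.11  1.91 -0.44  0.74  2.71]
25 -30 [-1.26  0.65  0.71  2.04  0.    0.42  0.35] [-1.04  0.34  0.38  1.93  0.41  0.78 
[... 151 characters left out ...]
-0.71  0.22  0.18  2.06  0.03  0.43  1.43]
25 45 [-0.39  0.47 -0.08  2.12 -0.65  0.17  2.53] [-0.56  0.24  0.12  2.03 -0.37  0.49  2.2 ]
25 70 [-0.06  0.54 -0.38  2.02 -0.4   0.35  2.79] [-0.45  0.3   0.11  1.95 -0.59  0.69  2.86]
30 -30 [-1.35  0.7   0.78  2.07  0.07  0.37  0.24] [-1.07  0.34  0.37  1.96  0.55  0.77 -0.07]
30 0 [-0.89  0.49  0.25  2.18  1.25  0.22 -0.32] [-0.9   0.23  0.25  2.09  0.59  0.48  0.42]
30 24 [ 0.36  0.81 -1.19  2.15  1.68  0.75  0.08] [-0.74  0.2   0.21  2.12  0.08  0.3   1.38]
30 45 [ 0.21  0.6  -0.8   2.14  1.38  0.23  0.66] [-0.51  0.22  0.08  2.09 -0.53  0.39  2.37]
30 70 [ 0.13  0.59 -0.58  2.04 -0.37  0.27  2.83] [-0.17  0.3  -0.18  1.97 -0.62  0.62  2.92]
```

```bash
python3 - <<'E'
from h import *
go(G0+[0,0,120],-40,yaw); go(G0,-40,yaw,line=100)
print("F",robot.get_force(),robot.get_tool_pos(),robot.get_time())
robot.grip(40); print("w",robot.get_width(),robot.get_finger_force(),robot.get_force())
go(G0+[0,0,140],-40,yaw,line=100)
print("w",robot.get_width(),robot.get_finger_force(),robot.get_force())
go(PEG+[0,0,220],25,-30); robot.hold(.3)
print("w",robot.get_width(),robot.get_finger_force(),robot.get_force(),robot.get_tool_pos(),robot.get_time())
_,s=shot("s3","scene");_,w=shot("w3")
u,v=proj(cam("scene"),PEG+[0,0,150]).astype(int)
A=cv2.resize(s[max(v-80,0):v+80,u-80:u+80],(400,400),interpolation=cv2.INTER_CUBIC)
cv2.imwrite("pics/m3.png",np.hstack([A,cv2.resize(w,(400,400))])); print(u,v)
E
```

```text
F [ 1.33424199 -0.39292827  0.26021575] [ 634.98392398 -237.01037655   82.8316194 ] 7.4
w 50.901692541909824 62.73787770420313 [ 1.68884653 -1.23840181  3.94392354]
w 51.75221946337896 62.3914235830307 [ 0.62846063 -0.23985671 -1.6019607 ]
w 50.71361449227899 62.45021849870682 [-0.43660673 -0.17797096 -1.13997944] [560.28862585 251.35450868 234.65355574] 11.4583
324 131
```

View pics/m3.png

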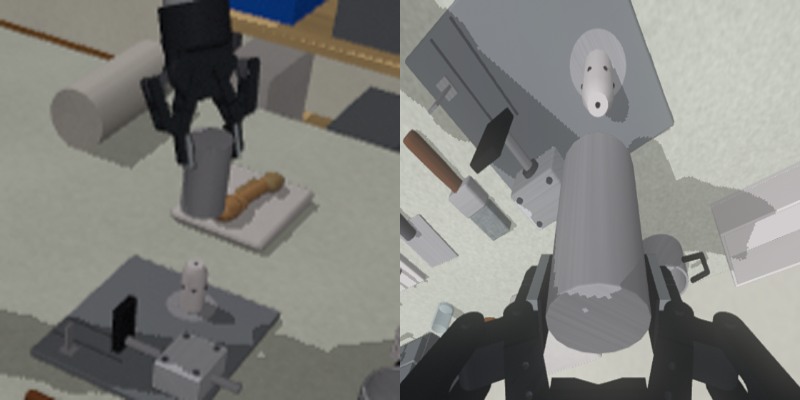

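The beaker is held mouth-down above the peg (scene half: beaker at (205,175), peg at (195,280)). I'll check its axis from the silhouette in the wrist picture.

```bash
cat > ax.py <<'E'
from h import *
def axis(name,rows,u,lo,hi):
    c,im=load(name);g=cv2.GaussianBlur(cv2.cvtColor(im,cv2.COLOR_BGR2GRAY),(3,3),0).astype(float);ns=[]
    for s in(-1,1):
        pts=[]
        for r in rows:
            k=np.arange(u+s*hi,u+s*lo,-s);dd=np.abs(np.diff(g[r]));i=k[np.argmax(dd[k])];w=dd[i-1:i+2];pts.append((np.arange(i-1,i+2)@w/w.sum()+.5,r))
        pts=np.array(pts,np.float32);vx,vy,x0,y0=cv2.fitLine(pts,cv2.DIST_HUBER,0,.01,.01).ravel()
        res=np.abs((pts-[x0,y0])@[-vy,vx]);print("line rms",np.median(res),x0,y0,vx/vy)
        n=np.cross(ray(c,(x0,y0))[1],ray(c,(x0+60*vx,y0+60*vy))[1]);n/=np.linalg.norm(n)
        if ns and n@ns[0]<0:n=-n
        ns.append(n)
    ax=np.cross(*ns);ax/=np.linalg.norm(ax);ax*=-np.sign(ax[2]);h=np.arccos(ns[0]@ns[1])/2;m=ns[0]+ns[1];m/=np.linalg.norm(m)
    inw=np.cross(ax,m);inw*=np.sign(inw@c[1][:,2]);F=c[2]+26/np.sin(h)*inw;return F,ax
if __name__=="__main__":
    np.set_printoptions(precision=3,suppress=True)
    F,ax=axis("w3",range(165,245),277,28,75);print(F,ax,"tilt",np.degrees(np.arccos(-ax[2])))
    for z in(232,157): print(z,F+(z-F[2])/ax[2]*ax)
    c,_=load("w3");print([proj(c,PEG+[0,0,232-45*k]) for k in(0,1)],proj(c,PEG+[0,0,65]))
E
python3 ax.py
```

```text
line rms 3.3078089 218.33862 211.88306 0.06386916
line rms 0.11225535 331.68912 207.2 0.16313335
[581.176 245.228 228.823] [-0.473  0.148 -0.868] tilt 29.739946827025975
232 [582.909 244.686 232.   ]
157 [542.015 257.48  157.   ]
[array([276.672, 338.381]), array([276.876, 243.396])] [277.163 109.87 ]
```

```bash
python3 - <<'E'
import re;s=open("ax.py").read()
s=s.replace("k=np.arange(u+s*hi,u+s*lo,-s)","e=int(u+s*(lo+hi*(r-rows[0])));k=np.arange(e-5,e+6)")
s=s.replace('range(165,245),277,28,75','range(165,245),278,46,.15');open("ax.py","w").write(s)
E
python3 ax.py
```

```text
line rms 0.35350096 224.88411 196.2 -0.1841213
line rms 0.12871107 331.63922 207.2 0.16440026
[555.218 253.997 314.9  ] [ 0.043 -0.019 -0.999] tilt 2.7153215251433
232 [558.822 252.426 232.   ]
157 [562.082 251.004 157.   ]
[array([276.672, 338.381]), array([276.876, 243.396])] [277.163 109.87 ]
```

Axis is within about 2 mm of the peg and tilted under 3°, so I'll lower it, watching the force.

```bash
python3 - <<'E'
from h import *
go(PEG+[0,0,140],25,-30,line=80)
print(robot.get_force())
go(PEG+[0,0,82],25,-30,line=60); f0=robot.get_force();print(f0,robot.get_tool_pos())
for h in np.arange(81,69,-1.):
    go(PEG+[0,0,h],25,-30,line=15);f=robot.get_force();print(h,(f-f0).round(1))
    if f[2]-f0[2]>4: break
print(robot.get_time(),robot.get_tool_pos())
_,s=shot("s4","scene");_,w=shot("w4")
u,v=proj(cam("scene"),PEG+[0,0,50]).astype(int)
A=cv2.resize(s[v-60:v+60,u-60:u+60],(400,400),interpolation=cv2.INTER_CUBIC)
cv2.imwrite("pics/m4.png",np.hstack([A,cv2.resize(w,(400,400))]))
E
```

```text
[ 1.08498095  0.13302109 -1.75994334]
[ 0.14727358 -0.10694361 -1.4343924 ] [560.19687788 252.05740076  97.10954503]
81.0 [ 0.3 -0.6  0.2]
80.0 [ 0.2 -1.2 -0.1]
79.0 [-0.1  0.8  0.2]
78.0 [-0.4 -0.7  0.1]
77.0 [0.4 0.1 0.2]
76.0 [-0.9  0.2 -0.4]
75.0 [-5.1 -0.3 10.7]
15.575 [560.09735859 251.85390048  90.58928097]
```

View pics/m4.png

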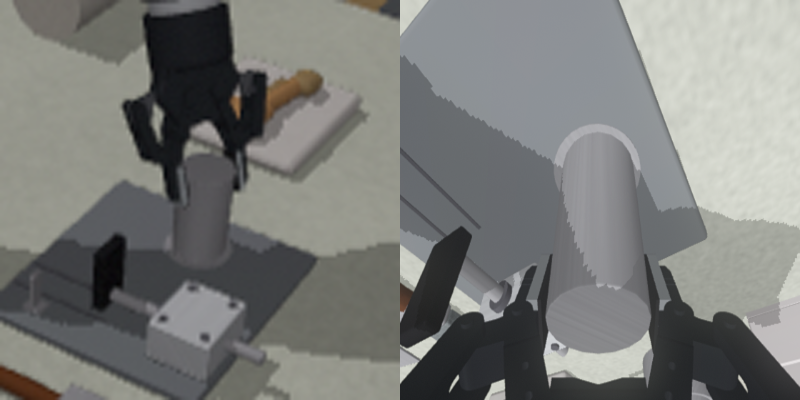

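The beaker is over the peg with contact at the nominal height: the ring of the foot disc shows all round the rim at (597,150). I'll let go, back off along the tool, then check and refine the paddle position from above.

```bash
python3 - <<'E'
from h import *
np.set_printoptions(precision=1,suppress=True)
robot.grip(85); robot.hold(.2)
zt=R.from_euler("xyz",ori(25,-30)).as_matrix()[:,2]
go(PEG+[0,0,75]-110*zt,25,-30,line=100)
_,w=shot("w5");_,s=shot("s5","scene")
for P,e in [((585,150,250),ori(0,1.6))]: 
    robot.move_pose(P,e); robot.hold(.15); shot("p1")
for y in(85,92):   # options for the closing axis along x
  for yy in (1.6,):
    for az in(91.6,-88.4):
      for P in([540,126,71],[486,124.7,71]): print(az,go(P,0,az,line=0))
A=cv2.resize(w,(400,300));c,p=load("p1")
cv2.imwrite("pics/m5.png",np.vstack([np.hstack([A,cv2.resize(s[100:280,200:440],(400,300))]),cv2.resize(p[60:285,:],(800,300))])); print(robot.get_time())
E
```

```text
91.6 [-0.3  0.5 -0.1  2.   0.1  0.6  2.8]
91.6 [-0.3  0.5 -0.1  2.1  0.1  0.6  2.7]
-88.4 [-0.7  0.6  0.5  2.  -0.4  0.7  0.1]
-88.4 [-0.7  0.5  0.5  2.1 -0.4  0.6  0. ]
91.6 [-0.3  0.5 -0.1  2.   0.1  0.6  2.8]
91.6 [-0.3  0.5 -0.1  2.1  0.1  0.6  2.7]
-88.4 [-0.7  0.6  0.5  2.  -0.4  0.7  0.1]
-88.4 [-0.7  0.5  0.5  2.1 -0.4  0.6  0. ]
19.0583
```

View pics/m5.png

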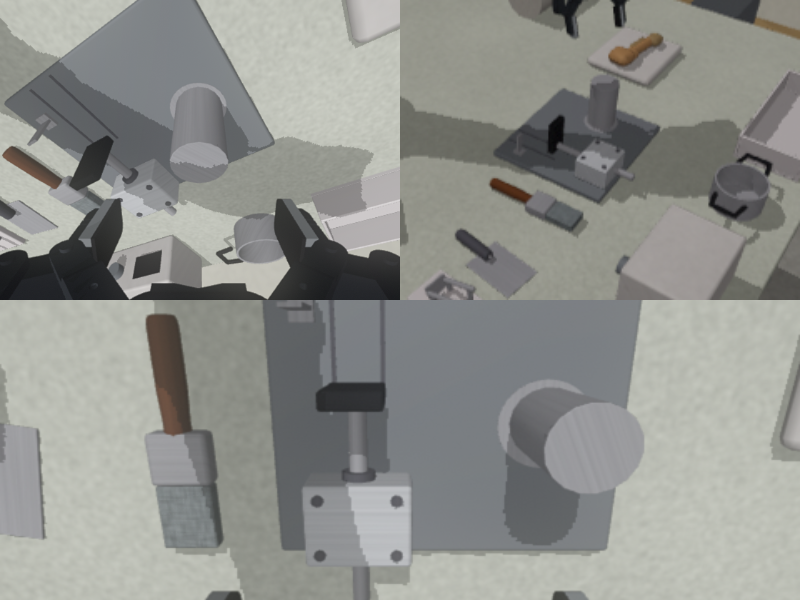

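m5 shows the beaker standing flat and free over the peg (scene half at (602,105)), the slide still home with the paddle at about (350,397), and nothing else moved. Now the paddle.

```bash
python3 - <<'E'
from h import *
np.set_printoptions(precision=1,suppress=True)
az=91.6
go([540,126,180],0,az); robot.grip(42)
go([540,126,68],0,az,line=80); print("F",robot.get_force(),robot.get_tool_pos())
robot.grip(5); print("w",robot.get_width(),robot.get_finger_force(),robot.get_force())
d=np.array([np.cos(np.radians(1.6)),np.sin(np.radians(1.6)),0])
go(np.array([540,126,68])-53.8*d,0,az,line=40); robot.hold(.2)
print("w",robot.get_width(),robot.get_finger_force(),robot.get_force(),robot.get_tool_pos(),robot.get_time())
c,w=shot("w6");t,tp=shot("t6","top");_,s=shot("s6","scene")
u,v=proj(t,[500,110,60]).astype(int);u2,v2=proj(cam("scene"),[500,110,60]).astype(int)
A=w;B=cv2.resize(s[v2-40:v2+40,u2-46:u2+46],(240,210),interpolation=cv2.INTER_CUBIC);C=cv2.resize(tp[v-40:v+40,u-46:u+46],(240,210),interpolation=cv2.INTER_CUBIC)
cv2.imwrite("pics/m6.png",np.hstack([A,np.vstack([B,C])]));print(proj(c,[487.3,89,52]),proj(c,[486.2,124.7,86]))
E
```

```text
F [-1.  -0.8  0.9] [540.4 126.1  71.5]
w 11.232102655142796 58.809624910354614 [-3.2 -0.4  6.1]
w 10.934593570841546 58.32162022590637 [ 9.7 -1.  -4.7] [488.8 124.5  71.5] 24.475
[285.4 204.6] [286.8 337.2]
```

View pics/m6.png

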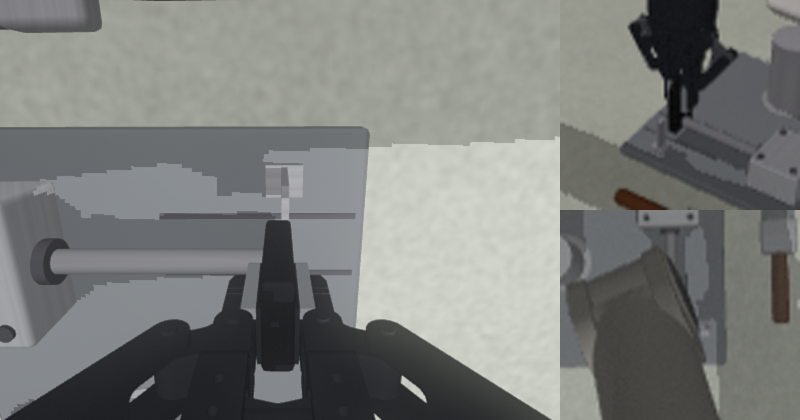

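The wrist view shows the paddle gripped between the pads, its black edge about x=258–298 at the top and 265–291 at row 222. The blade top is at about (285,208). I'll compute the offset along the pull.

```bash
python3 - <<'E'
from h import *
np.set_printoptions(precision=2,suppress=True)
c,im=load("w6");g=cv2.cvtColor(im,cv2.COLOR_BGR2GRAY).astype(int)
for r in(202,206,210,214):print(r,g[r,272:298].tolist())
yaw=np.radians(1.6);d=np.array([np.cos(yaw),np.sin(yaw),0])
for r in(226,234,242,250):print(r,255,g[r,255:305].tolist())
def onside(uv): # plane of the paddle's -y face, y_stand = const
    o,v=ray(c,uv);n=np.array([-d[1],d[0],0]);P0=np.array([486.2,124.7,0])-18*n;return o+v*(n@(P0-o))/(n@v)
for uv in[(278,230),(278,240)]:print("paddle",onside(uv),onside(uv)@d)
for uv in[(285,206)]:print("mark",onz(c,uv,52),onz(c,uv,52)@d)
print("tcp",robot.get_tool_pos()@d,"mark s-views",np.array([487.4,89,52])@d)
E
```

```text
202 [142, 143, 142, 143, 142, 142, 143, 143, 143, 153, 175, 177, 176, 176, 176, 176, 173, 152, 143, 143, 143, 143, 143, 143, 143, 144]
206 [142, 142, 143, 142, 142, 143, 142, 142, 145, 160, 172, 173, 172, 173, 173, 173, 170, 152, 143, 143, 143, 143, 143, 143, 143, 143]
210 [142, 142, 142, 143, 143, 142, 142, 142, 144, 158, 168, 168, 168, 168, 168, 168, 166, 150, 143, 143, 144, 143, 144, 143, 144, 143]
214 [101, 101, 99, 99, 100, 100, 100, 99, 106, 141, 169, 169, 168, 169, 169, 170, 164, 108, 99, 100, 101, 100, 101, 101, 101, 101]
226 255 [107, 107, 107, 107, 107, 107, 107, 107, 107, 106, 86, 49, 46, 46, 46, 47, 46, 47, 46, 49, 48, 47, 49, 48, 49, 48, 48, 48, 48, 50, 50, 50, 49, 51, 50, 78, 141, 144, 142, 142, 142, 142, 142, 143, 143, 143, 143, 143, 144, 143]
234 255 [106, 106, 106, 106, 106, 106, 106, 107, 105, 88, 49, 45, 45, 45, 45, 46, 45, 44, 46, 46, 45, 47, 46, 46, 46, 48, 45, 46, 48, 47, 48, 49, 48, 49, 47, 52, 87, 142, 144, 142, 142, 142, 142, 142, 143, 142, 142, 142, 143, 142]
242 255 [105, 106, 106, 105, 106, 106, 106, 107, 102, 52, 41, 43, 45, 43, 44, 44, 45, 45, 45, 44, 45, 45, 45, 44, 46, 46, 46, 46, 47, 45, 46, 46, 46, 47, 48, 47, 59, 106, 142, 143, 142, 142, 142, 142, 142, 142, 142, 142, 142, 142]
250 255 [113, 113, 113, 113, 113, 113, 114, 110, 60, 41, 43, 42, 43, 42, 43, 43, 43, 42, 43, 43, 43, 44, 44, 44, 44, 42, 43, 44, 44, 44, 44, 45, 45, 47, 47, 46, 46, 76, 141, 143, 142, 142, 142, 141, 142, 142, 142, 142, 142, 142]
paddle [489.8  106.79  33.56] 492.5863673494722
paddle [489.75 106.79  45.29] 492.54552909275225
mark [487.44  89.57  52.  ] 489.7550529361338
tcp 492.10711133722566 mark s-views 489.6949959170663
```

```bash
python3 - <<'E'
from h import *
d=np.array([np.cos(np.radians(1.6)),np.sin(np.radians(1.6)),0])
go(np.array([540,126,68])-56.4*d,0,91.6,line=10); robot.hold(.6)
print("tcp s",robot.get_tool_pos()@d,"target 489.6",robot.get_tool_pos(),robot.get_width(),robot.get_finger_force(),robot.get_force(),robot.get_time())
c,im=shot("w7");g=cv2.cvtColor(im,cv2.COLOR_BGR2GRAY).astype(int)
k=np.where(g[234,240:310]<75)[0]+240;print("paddle px",k[0],k[-1]);k=np.where(g[206,272:305]>160)[0]+272;print("blade px",k[0],k[-1])
n=np.array([-d[1],d[0],0]);m=(np.where(g[234,240:310]<75)[0]+240);o,v=ray(c,((m[0]+m[-1])/2,234));P0=np.array([484,124.6,0])-18*n
print("paddle s",(o+v*(n@(P0-o))/(n@v))@d,"mark s",onz(c,((k[0]+k[-1])/2,206),52)@d)
E
```

```text
tcp s 489.6010535380319 target 489.6 [486.31598245 124.44392697  71.46757107] 11.516490519974324 58.479968905448914 [10.12535691 -0.90208634 -5.20722401] 25.6333
paddle px 265 290
blade px 275 282
paddle s 490.2789694554236 mark s 489.78252513562666
```

Paddle and blade agree to about 0.5 mm; the grip is firm at 58 N.

```bash
python3 -c "
from rig import robot
print(robot.close_job())"
```

```text
the job is handed in; nothing more can be done
None
```

The job is handed in at about 26 s of the 54 s allowed, but the interface returned no verdict: the beaker stands upside down on the peg, let go, and the gripper is holding the paddle about 0.5 mm from the marker blade by my measurement.

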